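Find the loose anchor bolt and hold its cap open

ROBOT

A 6-joint arm with a two-finger parallel gripper is mounted at the origin on the work surface. World frame = base frame: x ahead of the robot, y to its left, z up, the work surface at z = 0. Lengths are in m, angles in rad, forces in N, time in s.
With the tool pointing down it reaches from about 0.275 to 0.85 m from the base axis. Payload 5.2 kg.
Tool frame: the origin (TCP) lies midway between the tips of the shut fingers; the grasp point (between the pads) lies 19 mm behind it (r.tcp_to_grasp is the distance from the TCP to the grasp point, in m); y points along the fingers, z is the direction in which the jaws open and shut, and the axes are right-handed (so a half turn about y gives the same grasp; the last joint's range is limited). The gripper opens to 85 mm and grips with 20 to 120 N. Pads are 22 mm wide; open, the fingers measure 114 mm over their backs; the gripper's body (76 mm by 85 mm) begins 54 mm behind the grasp point. The pads swing forward as they close: fully open they stand 13 mm farther back than shut.
Start: joints at [0.998, 0.259, 1.535, -0, 1.348, -0.203], TCP at [0.199, 0.513, 0.231] pointing down, gripper open.
Joint ranges: [-3.14, 3.14], [-0.91, 2.08], [0.19, 2.58], [-1.22, 4.36], [0.22, 2.71], [-3.12, 3.12]. Speed limits (rad/s): [2.57, 2.57, 3.14, 3.14, 3.14, 3.14].

INTERFACE

Orientations are given as a rotation vector (axis times angle).
In Python, from rig import r gives the robot as it stands.
- The arm moves only by the tool play_rows, never from a script. Its argument "commands" is a list of rows, each a list of 3 entries, a list of its own where there are three numbers: the turn, a rotation vector about the tool's x, y, z in rad, then the shift along the tool's x, y, z in cm, then the closure in counts, from 0 (fully open) to 255 (shut). A call has 1 to 12 rows; each row is the pose to reach, as a shift and turn from the pose measured when the call began, along the tool's axes at that moment; what a row does not reach only later rows make up. A row lasts 1/10 s, in which the tool goes at most 50 mm and 8.59 degrees, less where a joint would pass 70% of its speed; a pose out of reach is approached as far as the arm can. A call with a gripper value outside its range is refused whole. The fingers move at their own pace and stop on an object; "squeeze" is the grip in N (left out, the last holds). Time passes only in rows, so rows that repeat a pose let the fingers close. It gives the time, the measured TCP pose, the force and the opening at its end, in the units of the state.
- r.get_obs(): the state, without advancing time (a new reading comes with each control period).
- r.get_image(name): name is "scene" or "side" or "wrist"; returns (picture, depth): 384x512x3 uint8, blue, green, red; 384x512 float32, m along the optical axis (not along the pixel's ray), 0 where there is no reading.
- r.camera_params(name): a dict with "mtx" (3x3 intrinsics, pixels), "extrinsics" (4x4, takes a point from world to camera coordinates). Camera axes: x right, y up, looking along -z (the intrinsics and any distortion apply to the point x, -y, -z); pixel columns grow to the right and rows downward; lengths in m; the calibration is good to about 2 mm. A picture is of the moment at which its call begins: read the wrist's pose just before it. camera_params takes no time and is no camera call; for the wrist camera it gives the pose at the moment of the call.
- r.job_done(): hands the job in, once; it reports no verdict.
Trained networks look in the newest picture that a camera, given by its name, has taken for a name from the list of things; names that differ only in an ending like _2 or _b are one class to them, and where a whole thing is asked for, a point or a joint stands for the part that bears it (a point fixed in the world has none). Each returns a list of dicts, best first, with "confidence" (0 to 1); they miss things now and then, are a little off and sometimes report something else, mostly with a low value. They report only what shows in the picture. A call takes as long as a camera call.
- r.recognise(query, camera): "rect" ([left, top, right, bottom] as shares, 0 to 1, of the picture: columns of its width, rows of its height, round what is visible of it).
- r.regions_of(query, camera): "pixels" (384x512 bool, what is visible of it) and "rect" ([left, top, right, bottom] as shares, 0 to 1, of the picture: columns of its width, rows of its height, round what is visible of it).
- r.mark_of(query, camera): "xy" ([column, row] as shares, 0 to 1, of the picture: columns of its width, rows of its height: a listed point, or the origin of a listed thing).
The state is a dict: "time": time; "qpos": joint angles; "qvel": joint speeds; "tau": joint torques, N m; "ee_pos": TCP position; "orientation": TCP orientation; "wrist_force": force on the tool from outside, world axes, zero at the start; "torque": the same for the moment, N m; "gripper_width": finger opening in m.
Only numpy, scipy, OpenCV 4.12 (cv2) and the standard library are available. Lean on these libraries where they do the work, as an engineer would, in place of code of your own. Each camera call takes 0.05 s, during which the arm holds its last target.

TASK

One of the three bolts on the belt grinder's motor bed has worked loose: it sinks under a light tap, the other two are solid. With the fingertips, tap all three bolt heads lightly, in order along the row from the robot's left to its right, then lift the loose bolt's yellow cap by its black knob until it stands more than half-way to upright (well past 40 degrees) and finish while still holding it open, so that a spanner can be put on. Leave the other two caps shut and do not disturb the things lying about.

Things in the scene. Friction and masses are not known exactly. Their poses are not given: they have to be found in the camera images.
- bed: Dark steel motor bed of the belt grinder, fixed plate 220 x 420 x 20 mm flat on the bench; origin under its centre, x axis away from the robot, long y axis to the robot's left, z up; turned up to 0.25 rad. Three look-alike bolt mounts stand on it in a row along y, about 125 mm apart, in changing order, each turned a little.
- bolt_a: Upright steel hex bolt, head 18 mm wide, 10 mm high, in the 30 mm square opening of its cap. Origin: centre of its flat top, 56 mm above the bench, 9 mm above the cap. The one loose bolt of the three sinks 6 mm against a soft spring (1 N at first, 3 N at the bottom), stops hard and springs back; the other two are rigid.
- cap_a: Yellow cap over bolt_a. Origin on its hinge axis (own y), on the bolt's far side, 40 mm from its centre, 42 mm above the bench. Shut, own z is up; it reaches 95 mm along own -x, to the robot: plate 61 x 56 x 5 mm (top 5 mm over the hinge), then a 20 mm wide tongue with the knob. That end swings up to 1.4 rad; weight and spring (1 to 3 N at the knob) shut it. All three caps can lift.
- cap_a_knob (a point): Centre of the black barrel knob of cap_a: cylinder 18 mm in diameter, 22 mm long along the cap's own y, on a 12 mm wide post; 84 mm from the hinge axis along the cap's -x and 33 mm above it along its z; 75 mm above the bench when shut. Pinch it from above across its 22 mm length; it can turn between the fingers as the cap swings.
- bolt_b: Upright steel hex bolt, head 18 mm wide, 10 mm high, in the 30 mm square opening of its cap. Origin: centre of its flat top, 56 mm above the bench, 9 mm above the cap. The one loose bolt of the three sinks 6 mm against a soft spring (1 N at first, 3 N at the bottom), stops hard and springs back; the other two are rigid.
- cap_b: Yellow cap over bolt_b. Origin on its hinge axis (own y), on the bolt's far side, 40 mm from its centre, 42 mm above the bench. Shut, own z is up; it reaches 95 mm along own -x, to the robot: plate 61 x 56 x 5 mm (top 5 mm over the hinge), then a 20 mm wide tongue with the knob. That end swings up to 1.4 rad; weight and spring (1 to 3 N at the knob) shut it. All three caps can lift.
- cap_b_knob (a point): Centre of the black barrel knob of cap_b: cylinder 18 mm in diameter, 22 mm long along the cap's own y, on a 12 mm wide post; 84 mm from the hinge axis along the cap's -x and 33 mm above it along its z; 75 mm above the bench when shut. Pinch it from above across its 22 mm length; it can turn between the fingers as the cap swings.
- bolt_c: Upright steel hex bolt, head 18 mm wide, 10 mm high, in the 30 mm square opening of its cap. Origin: centre of its flat top, 56 mm above the bench, 9 mm above the cap. The one loose bolt of the three sinks 6 mm against a soft spring (1 N at first, 3 N at the bottom), stops hard and springs back; the other two are rigid.
- cap_c: Yellow cap over bolt_c. Origin on its hinge axis (own y), on the bolt's far side, 40 mm from its centre, 42 mm above the bench. Shut, own z is up; it reaches 95 mm along own -x, to the robot: plate 61 x 56 x 5 mm (top 5 mm over the hinge), then a 20 mm wide tongue with the knob. That end swings up to 1.4 rad; weight and spring (1 to 3 N at the knob) shut it. All three caps can lift.
- cap_c_knob (a point): Centre of the black barrel knob of cap_c: cylinder 18 mm in diameter, 22 mm long along the cap's own y, on a 12 mm wide post; 84 mm from the hinge axis along the cap's -x and 33 mm above it along its z; 75 mm above the bench when shut. Pinch it from above across its 22 mm length; it can turn between the fingers as the cap swings.
- bearing: Steel bearing ring, 38 mm across, 12 mm high, lying on the bed by its far edge; a loose bystander, not to be disturbed. Origin at its underside.
- spare_nut: Brass nut, 18 mm, 12 mm high, lying on the bed by its far edge; a loose bystander, not to be disturbed. Origin at its underside.
- wrench: Wrench lying on the bench between robot and bed; a loose bystander, not to be disturbed. Origin at its underside.
- grease_tin: Green tin, 80 mm across, 70 mm high, on the left; a loose bystander, not to be disturbed. Origin at its underside.
- wheel: Black rubber contact wheel with aluminium hub lying flat, 110 mm across, 40 mm high, on the left; a loose bystander, not to be disturbed. Origin at its underside.
- blade_blank: Flat steel blade blank, 30 x 280 x 5 mm, on the right of the bed; a loose bystander, not to be disturbed. Origin at its underside.

How it is judged:
On the way, in this order (a step that is already met when the one before it is completed fails the run):
1. the left bolt head is tapped with the fingertips (more than 1 N) (((contact force between the fingers and bolt_a above 1 N and y of bolt_a in the frame of bed above 0.06 m) or (contact force between the fingers and bolt_b above 1 N and y of bolt_b in the frame of bed above 0.06 m) or (contact force between the fingers and bolt_c above 1 N and y of bolt_c in the frame of bed above 0.06 m))), for 0.02 s.
2. the middle bolt head is tapped with the fingertips (more than 1 N) (((contact force between the fingers and bolt_a above 1 N and y of bolt_a in the frame of bed between -0.06 and 0.06 m) or (contact force between the fingers and bolt_b above 1 N and y of bolt_b in the frame of bed between -0.06 and 0.06 m) or (contact force between the fingers and bolt_c above 1 N and y of bolt_c in the frame of bed between -0.06 and 0.06 m))), for 0.02 s.
3. the right bolt head is tapped with the fingertips (more than 1 N) (((contact force between the fingers and bolt_a above 1 N and y of bolt_a in the frame of bed below -0.06 m) or (contact force between the fingers and bolt_b above 1 N and y of bolt_b in the frame of bed below -0.06 m) or (contact force between the fingers and bolt_c above 1 N and y of bolt_c in the frame of bed below -0.06 m))), for 0.02 s.
4. the loose bolt's cap is held open past 40 degrees by the fingers (((angle between bolt_a's own z axis and vertical above 0.001 rad and angle between cap_a's own z axis and vertical above 0.7 rad and contact force between the fingers and cap_a above 0.5 N) or (angle between bolt_b's own z axis and vertical above 0.001 rad and angle between cap_b's own z axis and vertical above 0.7 rad and contact force between the fingers and cap_b above 0.5 N) or (angle between bolt_c's own z axis and vertical above 0.001 rad and angle between cap_c's own z axis and vertical above 0.7 rad and contact force between the fingers and cap_c above 0.5 N))), for 0.3 s.
At the end, for the whole second after the job is handed in: The loose bolt's cap (that bolt stands a tenth of a degree out of true, too little to see) is open over 0.7 rad and held by the fingers (over 0.5 N) through the last second; the other caps are shut (under 0.05 rad); each bystander within 25 mm of its start (((angle between bolt_a's own z axis and vertical above 0.001 rad and angle between cap_a's own z axis and vertical above 0.7 rad and contact force between the fingers and cap_a above 0.5 N) or (angle between bolt_b's own z axis and vertical above 0.001 rad and angle between cap_b's own z axis and vertical above 0.7 rad and contact force between the fingers and cap_b above 0.5 N) or (angle between bolt_c's own z axis and vertical above 0.001 rad and angle between cap_c's own z axis and vertical above 0.7 rad and contact force between the fingers and cap_c above 0.5 N)) and (angle between bolt_a's own z axis and vertical above 0.001 rad or angle between cap_a's own z axis and vertical below 0.05 rad) and (angle between bolt_b's own z axis and vertical above 0.001 rad or angle between cap_b's own z axis and vertical below 0.05 rad) and (angle between bolt_c's own z axis and vertical above 0.001 rad or angle between cap_c's own z axis and vertical below 0.05 rad) and distance of each of bearing, spare_nut, wrench, grease_tin, wheel, blade_blank from where it was at the start of the episode below 0.025 m); the arm keeps its last pose, push and grip.
It fails at once if the cap of a solid bolt is lifted (over 0.15 rad) ((angle between bolt_a's own z axis and vertical below 0.001 rad and angle between cap_a's own z axis and vertical above 0.15 rad) or (angle between bolt_b's own z axis and vertical below 0.001 rad and angle between cap_b's own z axis and vertical above 0.15 rad) or (angle between bolt_c's own z axis and vertical below 0.001 rad and angle between cap_c's own z axis and vertical above 0.15 rad)).
It fails at once if a bolt head is struck hard instead of tapped (over 60 N) (contact force between the fingers and bolt_a above 60 N or contact force between the fingers and bolt_b above 60 N or contact force between the fingers and bolt_c above 60 N).
It fails at once if a bystander is moved more than 25 mm (distance of any of bearing, spare_nut, wrench, grease_tin, wheel, blade_blank from where it was at the start of the episode above 0.025 m).
It also fails if it takes over 54 s, if anything falls off the work surface, if the arm or the gripper's body presses on something with over 40 N, if the wrist force passes 120 N, or if a joint passes its speed limit or range.

## Working session

There is one attempt and no reset: what is moved stays moved. The work goes in short steps, Python scripts to look and compute and a tool call to move; the robot and the scene stay as the last step left them, time stands still between calls to the robot, and variables do not carry over. Pictures are saved under pics/ and viewed, and the job is handed in when it is done.

Besides the shell and the picture viewer there is one more tool, called after "Emit:" as name(argument=value, ...) on one line, values as JSON. play_rows: Moves the arm, as the interface text tells. Its arguments: {"type":"object","properties":{"commands":{"type":"array"},"squeeze":{"type":"number"}},"required":["commands"]}

```bash
ls; mkdir -p pics; cat > h.py <<'E'
import numpy as np, cv2
from scipy.spatial.transform import Rotation as R
from rig import r
def cam(name):
    p=r.camera_params(name); im,d=r.get_image(name); return im,d,np.array(p['mtx']),np.array(p['extrinsics'])
def unproj(u,v,z,K,E):
    pc=np.array([(u-K[0,2])/K[0,0]*z,-(v-K[1,2])/K[1,1]*z,-z,1.]); return (np.linalg.inv(E)@pc)[:3]
def ray_plane(u,v,h,K,E):
    a=unproj(u,v,.1,K,E); b=unproj(u,v,1.,K,E); t=(h-a[2])/(b[2]-a[2]); return a+t*(b-a)
def proj(P,K,E):
    c=E@np.append(P,1); return np.array([K[0,0]*c[0]/-c[2]+K[0,2], K[1,1]*-c[1]/-c[2]+K[1,2]])
def tool():
    o=r.get_obs(); return np.array(o['ee_pos']), R.from_rotvec(o['orientation']).as_matrix()
E
python3 - <<'E'
from h import *
o=r.get_obs(); print({k:np.round(v,3) for k,v in o.items()}); print(tool()[1].round(3), r.tcp_to_grasp)
for n in ('scene','side','wrist'):
    im,d,K,E=cam(n); cv2.imwrite(f'pics/{n}0.png',im); np.savez(f'{n}0.npz',d=d,K=K,E=E)
    for q in ('bolt_a','cap_a_knob','cap_a'):
        for m in r.mark_of(q,n):
            u,v=m['xy'][0]*512,m['xy'][1]*384
            h={'bolt_a':.056,'cap_a_knob':.075,'cap_a':.042}[q]
            print(n,q,round(m['confidence'],2),(round(u,1),round(v,1)),ray_plane(u,v,h,K,E).round(4))
E
```

```text
pics
{'time': np.float64(0.0), 'qpos': array([ 0.998,  0.259,  1.536, -0.   ,  1.348, -0.203]), 'qvel': array([-0.   ,  0.001, -0.   ,  0.001, -0.001,  0.   ]), 'tau': array([ 1.0000e-03, -4.4603e+01, -2.9057e+01, -0.0000e+00,  1.2000e-02,
        0.0000e+00]), 'ee_pos': array([0.198, 0.512, 0.23 ]), 'orientation': array([-1.553,  0.291, -0.29 ]), 'wrist_force': array([0.018, 0.668, 0.324]), 'torque': array([ 0.029, -0.057,  0.03 ]), 'gripper_width': np.float64(0.085)}
[[ 0.932 -0.001  0.361]
 [-0.361 -0.002  0.932]
 [-0.    -1.    -0.002]] 0.0187
scene bolt_a 0.63 (236.0, 210.1) [ 0.6075 -0.0316  0.056 ]
scene bolt_a 0.53 (180.5, 214.0) [ 0.6305 -0.1736  0.056 ]
scene bolt_a 0.46 (281.7, 210.1) [0.6028 0.0884 0.056 ]
scene cap_a_knob 0.87 (182.4, 195.9) [ 0.5743 -0.178   0.075 ]
scene cap_a_knob 0.52 (400.2, 224.8) [0.6795 0.3701 0.075 ]
scene cap_a 0.94 (282.3, 225.3) [0.6497 0.0895 0.042 ]
scene cap_a 0.89 (181.5, 222.5) [ 0.6481 -0.1688  0.042 ]
scene cap_a 0.71 (233.8, 226.5) [ 0.6594 -0.0333  0.042 ]
side bolt_a 0.6 (243.4, 170.7) [ 0.6229 -0.0364  0.056 ]
side bolt_a 0.46 (260.7, 142.9) [ 0.6204 -0.1827  0.056 ]
side bolt_a 0.39 (231.5, 201.7) [0.6083 0.09   0.056 ]
side cap_a_knob 0.89 (278.5, 142.2) [ 0.5641 -0.1734  0.075 ]
side cap_a_knob 0.65 (233.4, 173.6) [0.634  0.0073 0.075 ]
side cap_a_knob 0.46 (308.2, 191.5) [0.4379 0.018  0.075 ]
side cap_a_knob 0.34 (247.3, 146.2) [ 0.6424 -0.1254  0.075 ]
side cap_a 0.9 (232.6, 174.9) [ 0.6507 -0.0271  0.042 ]
side cap_a 0.79 (214.9, 198.9) [0.6574 0.0784 0.042 ]
side cap_a 0.5 (245.4, 170.4) [ 0.6247 -0.057   0.042 ]
```

View pics/scene0.png

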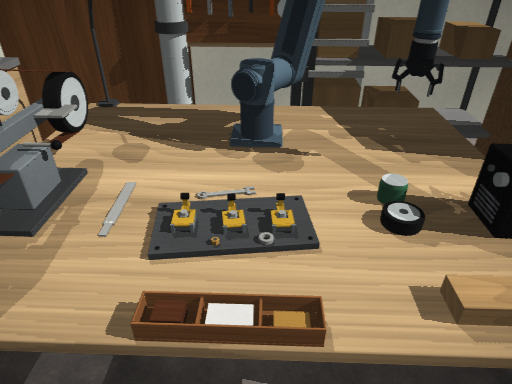

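View pics/side0.png

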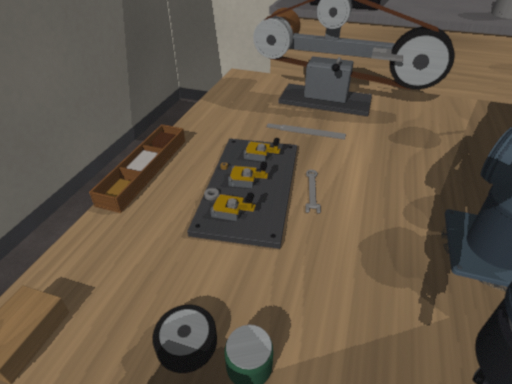

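View pics/wrist0.png

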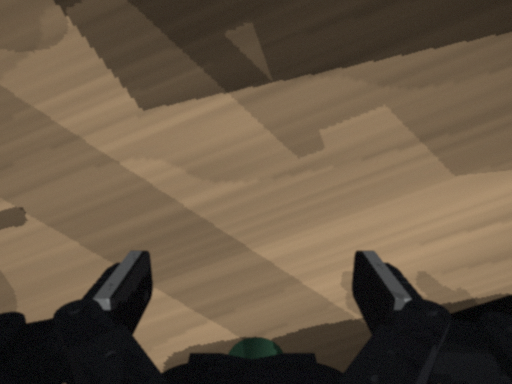

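```bash
python3 - <<'E'
from h import *
p,T=tool()
E=np.array(r.camera_params('wrist')['extrinsics']); C=np.linalg.inv(E)
print('cam pos in tool',(T.T@(C[:3,3]-p)).round(3)); print((T.T@C[:3,:3]).round(3)); print(r.camera_params('wrist')['mtx'])
# turn so tool z -> world yaw .08 from y ; x -> (cos,sin)
a=0.07
G=np.column_stack([[np.cos(a),np.sin(a),0],[0,0,-1],[-np.sin(a),np.cos(a),0]])
print('turn',R.from_matrix(T.T@G).as_rotvec().round(3))
for g in ([.52,-.03,.3],): print('shift cm',(T.T@(np.array(g)-p)*100).round(2))
E
```

```text
cam pos in tool [-0.072 -0.142  0.   ]
[[ 0.001 -0.96  -0.281]
 [ 0.     0.281 -0.96 ]
 [ 1.     0.001  0.   ]]
[[340.50326679   0.         251.86544348]
 [  0.         340.50326679 193.67782977]
 [  0.           0.           1.        ]]
turn [-0.   -0.44  0.  ]
shift cm [ 49.57  -6.87 -39.  ]
```

Emit:
play_rows(commands=[[[0,-0.05,0],[4,-3,-3],255],[[0,-0.12,0],[8,-5,-7],255],[[0,-0.2,0],[12,-6.9,-10],255],[[0,-0.28,0],[16,-6.9,-13],255],[[0,-0.36,0],[20,-6.9,-16],255],[[0,-0.44,0],[24,-6.9,-19],255],[[0,-0.44,0],[28,-6.9,-22],255],[[0,-0.44,0],[32,-6.9,-25],255],[[0,-0.44,0],[36,-6.9,-28.5],255],[[0,-0.44,0],[40,-6.9,-32],255],[[0,-0.44,0],[44,-6.9,-35],255],[[0,-0.44,0],[47,-6.9,-37.5],255]])

```text
time: 1.8
ee_pos: [0.4944, 0.0049, 0.3006]
orientation: [-1.57, -0.056, 0.054]
wrist_force: [0.9, -0.2, 1.4]
gripper_width: -0.0004
```

Emit:
play_rows(commands=[[[0,0,0],[1,0,0],255],[[0,0,0],[1,0,0],255]])

```text
time: 2.0
ee_pos: [0.5053, 0.0044, 0.3001]
orientation: [-1.57, -0.053, 0.052]
wrist_force: [0.4, -0.1, 0.2]
gripper_width: 0.0004
```

```bash
python3 - <<'E'
from h import *
p,T=tool(); print(p,r.get_obs()['wrist_force'],r.get_obs()['gripper_width']); print(T.round(3))
n='wrist'
im,d,K,E=cam(n); cv2.imwrite('pics/w1.png',im); np.savez('w1.npz',d=d,K=K,E=E,p=p,T=T)
for q in ('bolt_a','cap_a_knob','cap_a'):
    for m in r.mark_of(q,n):
        u,v=m['xy'][0]*512,m['xy'][1]*384
        h={'bolt_a':.056,'cap_a_knob':.075,'cap_a':.042}[q]
        print(n,q,round(m['confidence'],2),(round(u,1),round(v,1)),ray_plane(u,v,h,K,E).round(4))
E
```

```text
[0.50532222 0.00441174 0.30011306] [ 0.44321231 -0.12536985  0.15209463] 0.0004050500997435922
[[ 0.998  0.    -0.067]
 [ 0.067  0.001  0.998]
 [ 0.    -1.     0.001]]
wrist bolt_a 0.87 (103.1, 239.4) [ 0.6168 -0.1712  0.056 ]
wrist bolt_a 0.84 (308.2, 245.9) [0.609  0.0817 0.056 ]
wrist bolt_a 0.62 (208.2, 244.4) [ 0.6151 -0.042   0.056 ]
wrist bolt_a 0.53 (199.3, 215.7) [ 0.5781 -0.0538  0.056 ]
wrist bolt_a 0.2 (109.3, 261.9) [ 0.6471 -0.1652  0.056 ]
wrist cap_a_knob 0.72 (89.4, 211.2) [ 0.5737 -0.1764  0.075 ]
wrist cap_a_knob 0.51 (314.9, 217.4) [0.5643 0.0813 0.075 ]
wrist cap_a 0.65 (309.3, 267.1) [0.6454 0.0895 0.042 ]
wrist cap_a 0.62 (213.7, 266.0) [ 0.6519 -0.0354  0.042 ]
wrist cap_a 0.6 (110.1, 259.3) [ 0.6511 -0.17    0.042 ]
```

View pics/w1.png

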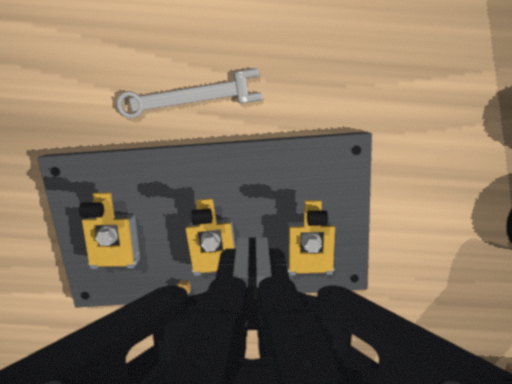

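```bash
cat > seg.py <<'E'
from h import *
im=cv2.imread('pics/w1.png'); z=np.load('w1.npz'); K,E=z['K'],z['E']
hsv=cv2.cvtColor(im,cv2.COLOR_BGR2HSV)
for (u0,v0),(ku,kv) in (((313,243),(317,217)),((210,242),(203,216)),((107,236),(92,210))):
    w=hsv[v0-16:v0+17,u0-16:u0+17]
    m=((w[...,1]<70)&(w[...,2]>100)).astype('u1')
    n,l,st,c=cv2.connectedComponentsWithStats(m); i=1+np.argmax(st[1:,4]); cu,cv=c[i]+[u0-16,v0-16]
    B=ray_plane(cu,cv,.056,K,E)
    y=((hsv[...,0]>15)&(hsv[...,0]<35)&(hsv[...,1]>150)&(hsv[...,2]>60)); y[:, :max(u0-35,0)]=0; y[:,u0+35:]=0; y[:v0-15]=0; y[v0+45:]=0
    vv,uu=np.nonzero(y); pts=np.array([ray_plane(a,b,.047,K,E)[:2] for a,b in zip(uu,vv)],dtype='f4')
    rc=cv2.minAreaRect(pts*1000)
    w=hsv[kv-14:kv+15,ku-16:ku+17]; m=(w[...,2]<25).astype('u1'); n,l,st,c=cv2.connectedComponentsWithStats(m); i=1+np.argmax(st[1:,4]); kk=c[i]+[ku-16,kv-14]
    print((round(cu,1),round(cv,1)),'bolt',B.round(4),'plate',rc,'knob px',kk.round(1),st[i],ray_plane(*kk,.075,K,E).round(4))
E
python3 seg.py; python3 -c "
import cv2;im=cv2.imread('pics/w1.png')[170:310,50:380];cv2.imwrite('pics/w1z.png',cv2.resize(im,None,fx=2.4,fy=2.4,interpolation=2))"
```

```text
(np.float64(313.3), np.float64(243.9)) bolt [0.6059 0.0877 0.056 ] plate ((618.8131713867188, 88.49613189697266), (62.5224494934082, 54.7859992980957), 5.570186614990234) knob px [322.5 212.6] [18  9  7  3 14] [0.558  0.0893 0.075 ]
(np.float64(210.6), np.float64(242.3)) bolt [ 0.6121 -0.039   0.056 ] plate ((626.1681518554688, -40.9611930847168), (61.19938278198242, 57.24374771118164), 3.7423601150512695) knob px [201.7 211. ] [ 6  8 16  3 28] [ 0.5651 -0.0485  0.075 ]
(np.float64(106.6), np.float64(236.2)) bolt [ 0.6122 -0.1666  0.056 ] plate ((626.2362670898438, -169.3621368408203), (60.523685455322266, 57.26283264160156), 3.743462562561035) knob px [ 90.5 204. ] [ 7  7 16  4 26] [ 0.5649 -0.1746  0.075 ]
```

View pics/w1z.png

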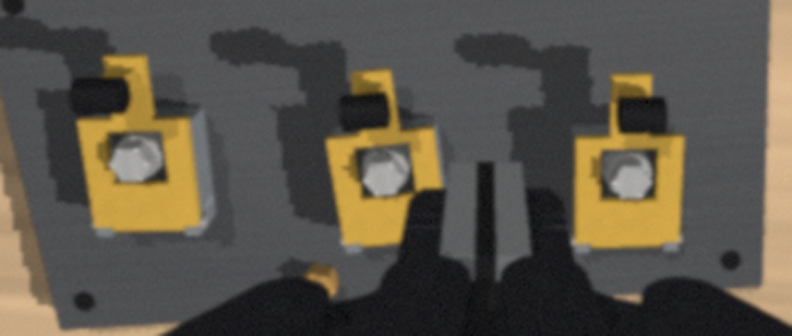

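Emit:
play_rows(commands=[[[0,0,0],[4,3,3],255],[[0,0,0],[7,6,5],255],[[0,0,0],[9.5,9,7],255],[[0,0,0],[10.6,13,7.6],255],[[0,0,0],[10.6,17,7.6],255],[[0,0,0],[10.6,20,7.6],255],[[0,0,0],[10.6,22,7.6],255],[[0,0,0],[10.6,23,7.6],255],[[0,0,0],[10.6,23.4,7.6],255],[[0,0,0],[10.6,23.4,7.6],255]])

```text
time: 3.2
ee_pos: [0.6041, 0.0912, 0.0675]
orientation: [-1.57, -0.058, 0.056]
wrist_force: [-0.6, 0.1, -0.3]
gripper_width: -0.0001
```

```bash
python3 - <<'E'
from h import *
p,T=tool(); print(p,r.get_obs()['wrist_force']); print(T.round(3))
print('to left bolt cm',(T.T@(np.array([.606,.0877,.056])-p)*100).round(2))
im,d,K,E=cam('wrist'); cv2.imwrite('pics/w2.png',im)
E
```

```text
[0.60406886 0.09124389 0.06752825] [-0.63153161  0.06315498 -0.33122824]
[[ 0.997  0.001 -0.073]
 [ 0.073  0.     0.997]
 [ 0.001 -1.     0.   ]]
to left bolt cm [ 0.17  1.15 -0.37]
```

View pics/w2.png

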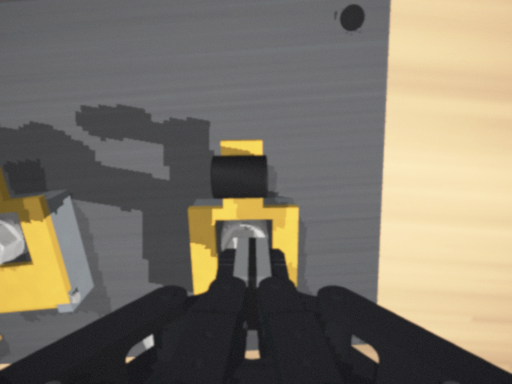

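Emit:
play_rows(commands=[[[0,0,0],[0.1,0.3,-0.3],255],[[0,0,0],[0.1,0.6,-0.3],255],[[0,0,0],[0.1,0.8,-0.3],255],[[0,0,0],[0.1,0.8,-0.3],255]])

```text
time: 3.65
ee_pos: [0.6056, 0.088, 0.06]
orientation: [-1.57, -0.058, 0.055]
wrist_force: [-0.8, 0.2, 0.8]
gripper_width: -0.0001
```

Emit:
play_rows(commands=[[[0,0,0],[0,0.1,0],255],[[0,0,0],[0,0.1,0],255]])

```text
time: 3.85
ee_pos: [0.6055, 0.088, 0.0588]
orientation: [-1.57, -0.058, 0.055]
wrist_force: [-0.0, -0.1, -0.7]
gripper_width: 0.0004
```

Emit:
play_rows(commands=[[[0,0,0],[0,0.1,0],255],[[0,0,0],[0,0.1,0],255]])

```text
time: 4.05
ee_pos: [0.6054, 0.088, 0.0577]
orientation: [-1.57, -0.058, 0.055]
wrist_force: [-0.4, -0.5, -0.2]
gripper_width: -0.0001
```

Emit:
play_rows(commands=[[[0,0,0],[0,0.1,0],255],[[0,0,0],[0,0.1,0],255]])

```text
time: 4.25
ee_pos: [0.6053, 0.088, 0.0565]
orientation: [-1.57, -0.058, 0.056]
wrist_force: [1.0, -0.4, -0.1]
gripper_width: 0.0001
```

Emit:
play_rows(commands=[[[0,0,0],[0,0.1,0],255],[[0,0,0],[0,0.1,0],255]])

```text
time: 4.45
ee_pos: [0.6055, 0.088, 0.0561]
orientation: [-1.57, -0.058, 0.055]
wrist_force: [-1.6, 0.2, 3.6]
gripper_width: 0.0
```

Emit:
play_rows(commands=[[[0,0,0],[0,0.1,0],255],[[0,0,0],[0,0.1,0],255]])

```text
time: 4.65
ee_pos: [0.6054, 0.088, 0.0561]
orientation: [-1.57, -0.059, 0.055]
wrist_force: [-3.8, -0.4, 8.3]
gripper_width: -0.0001
```

Emit:
play_rows(commands=[[[0,0,0],[0,-1.2,0],255],[[0,0,0],[0,-2.4,-1],255],[[0,0,0],[0,-2.4,-4],255],[[0,0,0],[-0.1,-2.4,-8],255],[[0,0,0],[-0.2,-2.4,-11],255],[[0,0,0],[-0.3,-2.4,-12.7],255],[[0,0,0],[-0.3,-1.8,-12.7],255],[[0,0,0],[-0.3,-1.2,-12.7],255],[[0,0,0],[-0.3,-1.0,-12.7],255]])

```text
time: 5.55
ee_pos: [0.6108, -0.0375, 0.0649]
orientation: [-1.569, -0.058, 0.057]
wrist_force: [0.3, 0.3, -0.5]
gripper_width: -0.0002
```

```bash
python3 - <<'E'
from h import *
p,T=tool(); print(p,r.get_obs()['wrist_force'])
print('to mid bolt cm',(T.T@(np.array([.612,-.039,.056])-p)*100).round(2))
im,d,K,E=cam('wrist'); cv2.imwrite('pics/w3.png',im)
E
```

```text
[ 0.61076798 -0.03750852  0.0649388 ] [ 0.34108625  0.27723248 -0.54932508]
to mid bolt cm [ 0.11  0.89 -0.16]
```

View pics/w3.png

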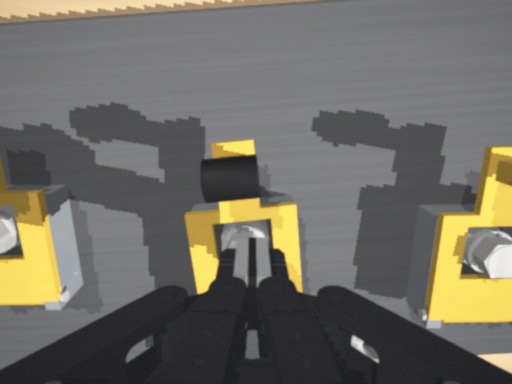

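Emit:
play_rows(commands=[[[0,0,0],[0.1,0.4,-0.2],255],[[0,0,0],[0.1,0.7,-0.2],255],[[0,0,0],[0.1,0.7,-0.2],255]])

```text
time: 5.9
ee_pos: [0.6115, -0.0386, 0.0572]
orientation: [-1.568, -0.058, 0.059]
wrist_force: [1.7, -0.1, 0.7]
gripper_width: 0.0003
```

Emit:
play_rows(commands=[[[0,0,0],[0,0.1,0],255],[[0,0,0],[0,0.1,0],255]])

```text
time: 6.1
ee_pos: [0.6115, -0.0384, 0.0561]
orientation: [-1.568, -0.058, 0.06]
wrist_force: [0.1, 0.6, -0.8]
gripper_width: -0.0002
```

Emit:
play_rows(commands=[[[0,0,0],[0,0.1,0],255],[[0,0,0],[0,0.1,0],255]])

```text
time: 6.3
ee_pos: [0.6116, -0.0384, 0.0552]
orientation: [-1.568, -0.058, 0.059]
wrist_force: [-0.2, 0.2, 1.2]
gripper_width: 0.0
```

Emit:
play_rows(commands=[[[0,0,0],[0,0.1,0],255],[[0,0,0],[0,0.1,0],255]])

```text
time: 6.5
ee_pos: [0.6117, -0.0384, 0.0542]
orientation: [-1.568, -0.058, 0.059]
wrist_force: [0.1, 0.8, 0.5]
gripper_width: -0.0003
```

Emit:
play_rows(commands=[[[0,0,0],[0,0.15,0],255],[[0,0,0],[0,0.15,0],255],[[0,0,0],[0,0.15,0],255]])

```text
time: 6.8
ee_pos: [0.6118, -0.0385, 0.0527]
orientation: [-1.568, -0.058, 0.059]
wrist_force: [-0.3, 0.6, 1.9]
gripper_width: -0.0002
```

Emit:
play_rows(commands=[[[0,0,0],[0,0.15,0],255],[[0,0,0],[0,0.15,0],255],[[0,0,0],[0,0.15,0],255]])

```text
time: 7.1
ee_pos: [0.6118, -0.0385, 0.0512]
orientation: [-1.568, -0.058, 0.059]
wrist_force: [-0.5, 0.4, 2.3]
gripper_width: -0.0002
```

```bash
python3 - <<'E'
from h import *
for i in range(5):
    im,d,K,E=cam('wrist'); o=r.get_obs(); print(o['ee_pos'].round(4),o['wrist_force'].round(2))
cv2.imwrite('pics/w4.png',im)
E
```

```text
[ 0.6118 -0.0385  0.0513] [-0.66  0.41  1.58]
[ 0.6118 -0.0385  0.0513] [-0.41  0.35  1.59]
[ 0.6118 -0.0385  0.0513] [-0.21  0.37  1.99]
[ 0.6118 -0.0385  0.0513] [0.24 0.21 1.75]
[ 0.6118 -0.0385  0.0513] [1.02 0.71 1.3 ]
```

View pics/w4.png

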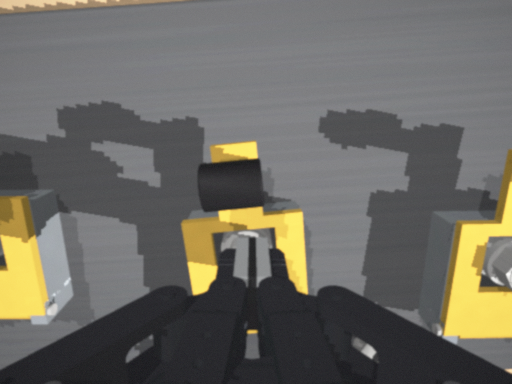

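Emit:
play_rows(commands=[[[0,0,0],[0,0.15,0],255],[[0,0,0],[0,0.15,0],255],[[0,0,0],[0,0.15,0],255]])

```text
time: 7.65
ee_pos: [0.6118, -0.0385, 0.05]
orientation: [-1.569, -0.058, 0.059]
wrist_force: [-1.5, -0.2, 5.6]
gripper_width: 0.0001
```

Emit:
play_rows(commands=[[[0,0,0],[0,-1.5,0],255],[[0,0,0],[0,-3.0,-1],255],[[0,0,0],[-0.3,-3.0,-4],255],[[0,0,0],[-0.6,-3.0,-8],255],[[0,0,0],[-0.8,-3.0,-11],255],[[0,0,0],[-0.9,-3.0,-12.8],255],[[0,0,0],[-0.9,-2.4,-12.8],255],[[0,0,0],[-0.9,-1.8,-12.8],255],[[0,0,0],[-0.9,-1.5,-12.8],255]])

```text
time: 8.55
ee_pos: [0.6116, -0.1649, 0.0634]
orientation: [-1.567, -0.058, 0.061]
wrist_force: [-0.3, -0.6, 0.3]
gripper_width: 0.0002
```

```bash
python3 - <<'E'
from h import *
p,T=tool(); print(p,r.get_obs()['wrist_force'])
print('to right bolt cm',(T.T@(np.array([.6124,-.1668,.056])-p)*100).round(2))
im,d,K,E=cam('wrist'); cv2.imwrite('pics/w5.png',im)
E
```

```text
[ 0.61158909 -0.16494641  0.06342471] [-0.34671102 -0.63048855  0.25932597]
to right bolt cm [ 0.07  0.74 -0.19]
```

View pics/w5.png

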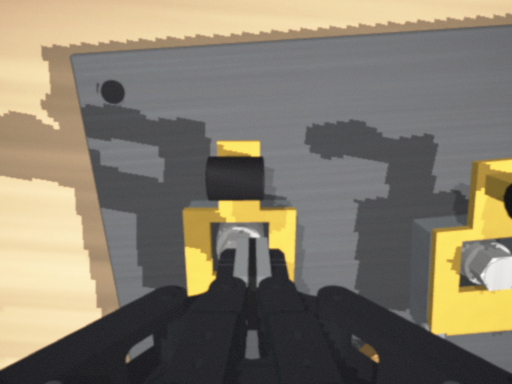

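Emit:
play_rows(commands=[[[0,0,0],[0.1,0.3,-0.4],255],[[0,0,0],[0.1,0.5,-0.4],255],[[0,0,0],[0.1,0.5,-0.4],255]])

```text
time: 8.9
ee_pos: [0.6127, -0.1682, 0.0578]
orientation: [-1.566, -0.058, 0.063]
wrist_force: [-0.1, 0.3, 0.3]
gripper_width: -0.0002
```

Emit:
play_rows(commands=[[[0,0,0],[0,0.1,0],255],[[0,0,0],[0,0.1,0],255]])

```text
time: 9.1
ee_pos: [0.6127, -0.168, 0.0568]
orientation: [-1.566, -0.058, 0.063]
wrist_force: [0.6, 0.2, 0.4]
gripper_width: 0.0001
```

Emit:
play_rows(commands=[[[0,0,0],[0,0.1,0],255],[[0,0,0],[0,0.1,0],255]])

```text
time: 9.3
ee_pos: [0.6129, -0.1681, 0.0561]
orientation: [-1.567, -0.058, 0.062]
wrist_force: [-0.2, -0.3, 1.2]
gripper_width: -0.0
```

Emit:
play_rows(commands=[[[0,0,0],[0,0.1,0],255],[[0,0,0],[0,0.1,0],255]])

```text
time: 9.5
ee_pos: [0.6129, -0.1681, 0.0561]
orientation: [-1.567, -0.058, 0.062]
wrist_force: [-2.9, 0.6, 6.1]
gripper_width: -0.0002
```

Emit:
play_rows(commands=[[[0,0,0],[0,-3,0],255],[[0,0,0],[0,-6.5,0],255],[[0,0,0],[0,-10,2],150],[[0,0,0],[-2,-12,5],0],[[0,0,0],[-4,-12,8],0],[[0,0,0],[-6,-12,11],0],[[0,0,0],[-7.5,-12,13.5],0],[[0,0,0],[-7.5,-12,13.5],0],[[0,0,0],[-7.5,-12,13.5],0]])

```text
time: 10.4
ee_pos: [0.5282, -0.0393, 0.1771]
orientation: [-1.567, -0.06, 0.062]
wrist_force: [0.2, -0.1, 0.4]
gripper_width: 0.0853
```

```bash
python3 - <<'E'
from h import *
o=r.get_obs()
p,T=tool(); print(p,o['time'],o['gripper_width']);print(T.round(3))
n='wrist'
im,d,K,E=cam(n); cv2.imwrite('pics/w6.png',im); np.savez('w6.npz',d=d,K=K,E=E,p=p,T=T)
for q in ('bolt_a','cap_a_knob','cap_a'):
    for m in r.mark_of(q,n):
        u,v=m['xy'][0]*512,m['xy'][1]*384
        h={'bolt_a':.056,'cap_a_knob':.075,'cap_a':.042}[q]
        print(n,q,round(m['confidence'],2),(round(u,1),round(v,1)),ray_plane(u,v,h,K,E).round(4))
E
```

```text
[ 0.52817213 -0.0393274   0.17707381] 10.4 0.085290474667246
[[ 0.997 -0.001 -0.078]
 [ 0.078  0.002  0.997]
 [-0.001 -1.     0.003]]
wrist bolt_a 0.92 (242.1, 283.1) [ 0.6147 -0.0406  0.056 ]
wrist bolt_a 0.79 (91.5, 277.2) [ 0.6187 -0.1712  0.056 ]
wrist cap_a_knob 0.74 (73.3, 238.5) [ 0.5741 -0.1743  0.075 ]
wrist cap_a 0.87 (246.0, 312.0) [ 0.6535 -0.0346  0.042 ]
```

View pics/w6.png

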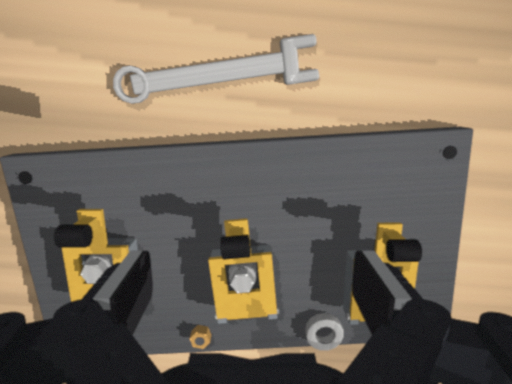

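```bash
python3 - <<'E'
from h import *
im=cv2.imread('pics/w6.png'); z=np.load('w6.npz'); K,E,d=z['K'],z['E'],z['d']
hsv=cv2.cvtColor(im,cv2.COLOR_BGR2HSV)
y=((hsv[...,0]>15)&(hsv[...,0]<35)&(hsv[...,1]>150)&(hsv[...,2]>60)).astype('u1')
y[:262]=0;y[326:]=0;y[:,:190]=0;y[:,290:]=0
vv,uu=np.nonzero(y); pts=np.array([ray_plane(a,b,.047,K,E)[:2] for a,b in zip(uu,vv)],dtype='f4')
print(cv2.minAreaRect(pts*1000))
g=hsv[225:265,210:262,2]; m=(g<30).astype('u1'); n,l,st,c=cv2.connectedComponentsWithStats(m); i=1+np.argmax(st[1:,4]); print(st[i],c[i]+[210,225])
vs,us=np.nonzero(l==i); 
P=np.array([unproj(u+210,v+225,d[v+225,u+210],K,E) for u,v in zip(us,vs)]); P=P[(P[:,2]>.068)&(P[:,2]<.09)]
print('knob depth cloud',len(P),P.mean(0).round(4),P.min(0).round(4),P.max(0).round(4)); print('rect',cv2.minAreaRect((P[:,:2]*1000).astype('f4')))
# bolt
w=hsv[262:300,225:262]; m=((w[...,1]<70)&(w[...,2]>100)).astype('u1'); n,l,st,c=cv2.connectedComponentsWithStats(m); i=1+np.argmax(st[1:,4]); cc=c[i]+[225,262]; print('bolt',cc,ray_plane(*cc,.056,K,E).round(4))
big=cv2.resize(im[200:340,180:310],None,fx=4,fy=4,interpolation=2); cv2.imwrite('pics/w6z.png',big)
E
```

```text
((626.10107421875, -39.169044494628906), (60.00775146484375, 55.56461715698242), 10.009848594665527)
[ 11  11  27   7 122] [233.96721311 239.22131148]
knob depth cloud 122 [ 0.5639 -0.0498  0.0783] [ 0.5615 -0.0599  0.0747] [ 0.5663 -0.0398  0.081 ]
rect ((563.8965454101562, -49.89516830444336), (2.736992359161377, 20.192581176757812), 6.508214473724365)
bolt [242.47227191 279.0608229 ] [ 0.6107 -0.0406  0.056 ]
```

View pics/w6z.png

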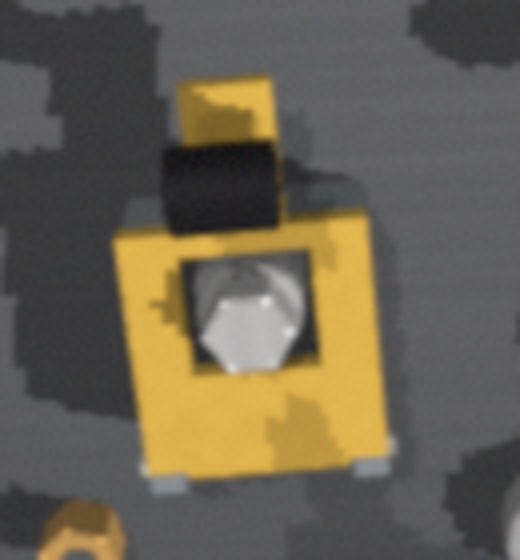

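```bash
python3 - <<'E'
from h import *
z=np.load('w6.npz'); K,E,d=z['K'],z['E'],z['d']
k=ray_plane(235.3,247,.075,K,E); b=ray_plane(242.5,283.5,.056,K,E); print(k,b,np.linalg.norm((k-b)[:2]),np.arctan2(*(b-k)[[1,0]]))
# plate edges corners zoom
Z=[(115,237),(370,210),(388,462),(148,478)]
Q=[ray_plane(180+a/4,200+c/4,.047,K,E)[:2] for a,c in Z]; print(np.round(Q,4))
Q=np.array(Q); print([np.arctan2(*(Q[j]-Q[i])[::-1]) for i,j in((0,3),(1,2),(0,1),(3,2))])
# depth cloud of knob
us,vs=np.meshgrid(np.arange(215,258),np.arange(228,268)); P=np.array([unproj(u,v,d[v,u],K,E) for u,v in zip(us.ravel(),vs.ravel())]); P=P[(P[:,2]>.07)&(P[:,2]<.09)]
print(len(P),P.mean(0),P.min(0),P.max(0),cv2.minAreaRect((P[:,:2]*1000).astype('f4')))
p,T=tool()
a=.16
G=np.column_stack([[np.cos(a),np.sin(a),0],[0,0,-1],[-np.sin(a),np.cos(a),0]])
print('turn',R.from_matrix(T.T@G).as_rotvec().round(3))
print('shift to knob cm',(T.T@(k-p)*100).round(2))
E
```

```text
[ 0.57183706 -0.04844137  0.075     ] [ 0.61505721 -0.04024149  0.056     ] 0.04399112184305171 0.18749521459101895
[[ 0.5986 -0.0715]
 [ 0.5879 -0.0159]
 [ 0.6516 -0.0057]
 [ 0.6601 -0.0612]]
[np.float64(0.16516178297040163), np.float64(0.15872357777304139), np.float64(1.7620530999228083), np.float64(1.7230195001811706)]
668 [ 0.56879925 -0.04899488  0.08064051] [ 0.56077778 -0.06083961  0.07003306] [ 0.58095734 -0.0373263   0.084589  ] ((570.9082641601562, -48.9221076965332), (17.647432327270508, 22.030488967895508), 10.144469261169434)
turn [-0.003 -0.084 -0.002]
shift to knob cm [ 4.26 10.14 -1.15]
```

Emit:
play_rows(commands=[[[0,-0.05,0],[2.2,1,-0.6],0],[[0,-0.1,0],[4.3,3,-1.1],0],[[0,-0.1,0],[4.3,5.5,-1.1],0],[[0,-0.1,0],[4.3,7,-1.1],0],[[0,-0.1,0],[4.3,7,-1.1],0]])

```text
time: 11.1
ee_pos: [0.5709, -0.0484, 0.1035]
orientation: [-1.562, -0.132, 0.143]
wrist_force: [0.4, -0.3, 0.2]
gripper_width: 0.0853
```

```bash
python3 - <<'E'
from h import *
p,T=tool(); print(p);print(T.round(3))
print('to grasp cm',(T.T@(np.array([.5715,-.0487,.057])-p)*100).round(2))
im,d,K,E=cam('wrist'); cv2.imwrite('pics/w7.png',im)
E
```

```text
[ 0.57092117 -0.04836778  0.10347232]
[[ 0.985 -0.007 -0.174]
 [ 0.174  0.004  0.985]
 [-0.007 -1.     0.005]]
to grasp cm [ 0.08  4.65 -0.07]
```

View pics/w7.png

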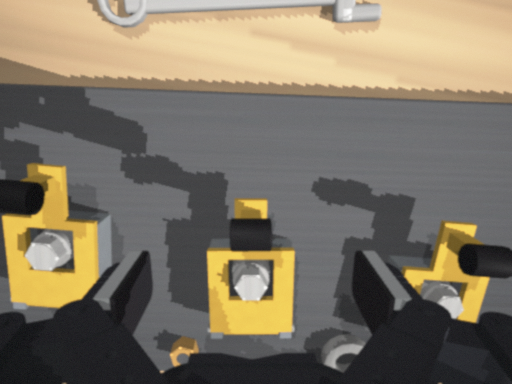

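Emit:
play_rows(commands=[[[0,0,0],[0.1,1.5,-0.1],0],[[0,0,0],[0.1,3,-0.1],0],[[0,0,0],[0.1,4.2,-0.1],0],[[0,0,0],[0.1,4.6,-0.1],0],[[0,0,0],[0.1,4.6,-0.1],110]], squeeze=30)

```text
time: 11.65
ee_pos: [0.5727, -0.0493, 0.0591]
orientation: [-1.562, -0.133, 0.141]
wrist_force: [0.4, 0.2, -0.3]
gripper_width: 0.0734
```

```bash
python3 - <<'E'
from h import *
p,T=tool(); print(p,r.get_obs()['wrist_force'],r.get_obs()['gripper_width'])
im,d,K,E=cam('wrist'); cv2.imwrite('pics/w8.png',im)
E
```

```text
[ 0.57274021 -0.04929339  0.05907477] [ 0.40777333  0.23084583 -0.34006905] 0.0733890396183505
```

View pics/w8.png

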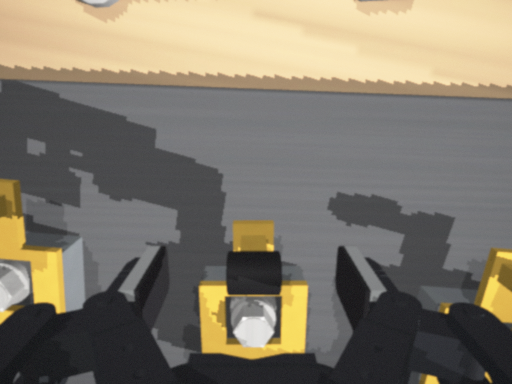

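Aligned: knob at (253,272), midway between the fingers (tips at columns 160 and 345). Close.

Emit:
play_rows(commands=[[[0,0,0],[0,0.2,0],180],[[0,0,0],[0,0.2,0],255],[[0,0,0],[0,0.2,0],255],[[0,0,0],[0,0.2,0],255],[[0,0,0],[0,0.2,0],255],[[0,0,0],[0,0.2,0],255]], squeeze=30)

```text
time: 12.3
ee_pos: [0.5731, -0.0487, 0.0578]
orientation: [-1.562, -0.134, 0.14]
wrist_force: [-0.8, 4.8, 3.2]
gripper_width: 0.0216
```

```bash
python3 - <<'E'
from h import *
p,T=tool(); o=r.get_obs(); print(p,o['wrist_force'],o['gripper_width'],o['torque'])
im,d,K,E=cam('wrist'); cv2.imwrite('pics/w9.png',im)
c=np.array([np.cos(.175),np.sin(.175),0])
g=p.copy()
for th in np.arange(0,1.11,.1):
    f=.374+th; dv=c*(.0903*(np.cos(.374)-np.cos(f)))+np.array([0,0,.0903*(np.sin(f)-np.sin(.374))])
    print(round(th,2),(T.T@dv*100).round(2))
E
```

```text
[ 0.57305492 -0.04871938  0.0578066 ] [-0.77693613  4.77406977  3.17790409] 0.02159165701476393 [ 0.66105296  0.06881995 -0.0587887 ]
0.0 [0. 0. 0.]
0.1 [ 0.37 -0.82  0.  ]
0.2 [ 0.82 -1.61  0.01]
0.3 [ 1.34 -2.34  0.01]
0.4 [ 1.94 -3.02  0.01]
0.5 [ 2.6  -3.64  0.02]
0.6 [ 3.32 -4.18  0.02]
0.7 [ 4.09 -4.65  0.02]
0.8 [ 4.9  -5.05  0.02]
0.9 [ 5.75 -5.36  0.03]
1.0 [ 6.62 -5.58  0.03]
1.1 [ 7.51 -5.72  0.03]
```

View pics/w9.png

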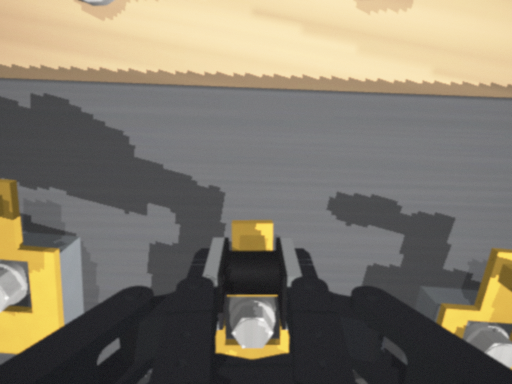

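Emit:
play_rows(commands=[[[0,0,0],[0.2,-0.4,0],255],[[0,0,0],[0.4,-0.8,0],255],[[0,0,0],[0.6,-1.2,0],255],[[0,0,0],[0.8,-1.6,0],255],[[0,0,0],[1.1,-2.0,0],255],[[0,0,0],[1.3,-2.3,0],255]])

```text
time: 12.95
ee_pos: [0.586, -0.0464, 0.0809]
orientation: [-1.562, -0.134, 0.141]
wrist_force: [0.0, 2.7, -5.8]
gripper_width: 0.0212
```

```bash
python3 - <<'E'
from h import *
p,T=tool(); o=r.get_obs(); print(p,o['wrist_force'],o['gripper_width'],o['torque'])
print((T.T@(np.array([.57305,-.04872,.0578])-p)*100).round(2))
im,d,K,E=cam('wrist'); cv2.imwrite('pics/w10.png',im)
im,d,K,E=cam('side'); cv2.imwrite('pics/s10.png',cv2.resize(im[110:260,180:340],None,fx=4,fy=4))
E
```

```text
[ 0.58603565 -0.04635029  0.08089264] [ 0.04724341  2.72718463 -5.79130441] 0.02120842848246717 [ 0.4274088   0.18581579 -0.0270156 ]
[-1.31  2.31 -0.02]
```

View pics/w10.png

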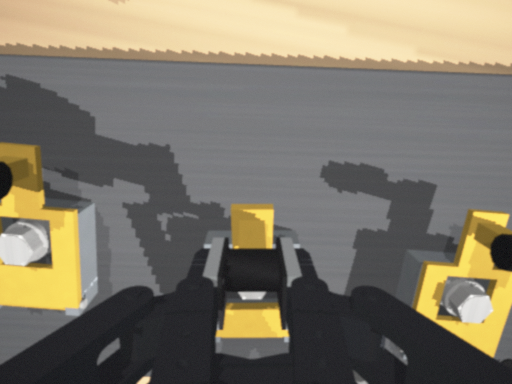

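View pics/s10.png

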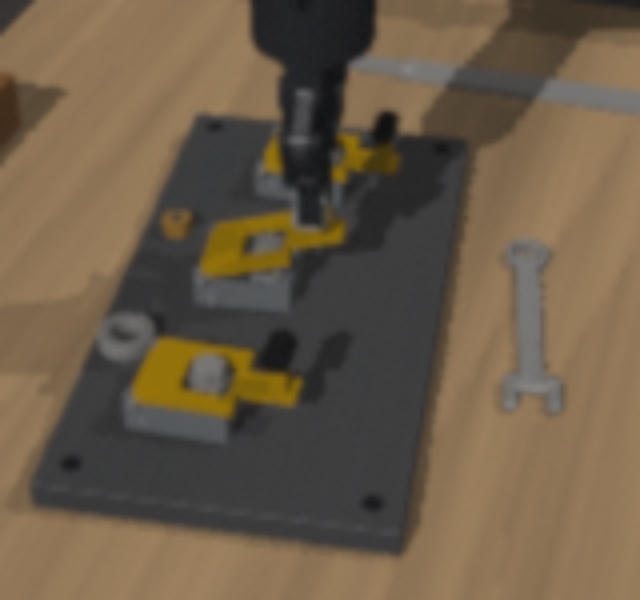

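Emit:
play_rows(commands=[[[0,0,0],[0.3,-0.35,0],255],[[0,0,0],[0.6,-0.7,0],255],[[0,0,0],[0.9,-1.0,0],255],[[0,0,0],[1.25,-1.3,0],255],[[0,0,0],[1.6,-1.6,0],255],[[0,0,0],[2.0,-1.85,0],255],[[0,0,0],[2.4,-2.1,0],255],[[0,0,0],[2.75,-2.3,0],255]])

```text
time: 13.85
ee_pos: [0.6134, -0.0415, 0.1044]
orientation: [-1.562, -0.134, 0.141]
wrist_force: [-4.4, 3.2, -2.3]
gripper_width: 0.021
```

Emit:
play_rows(commands=[[[0,0,0],[0.4,-0.2,0],255],[[0,0,0],[0.8,-0.4,0],255],[[0,0,0],[1.2,-0.55,0],255],[[0,0,0],[1.65,-0.7,0],255],[[0,0,0],[2.1,-0.8,0],255],[[0,0,0],[2.5,-0.95,0],255],[[0,0,0],[2.5,-0.95,0],255]])

```text
time: 14.55
ee_pos: [0.6387, -0.037, 0.1139]
orientation: [-1.562, -0.135, 0.14]
wrist_force: [-3.9, 2.6, -2.4]
gripper_width: 0.0214
```

```bash
python3 - <<'E'
from h import *
p,T=tool(); o=r.get_obs(); print(p,o['wrist_force'],o['gripper_width'],o['torque'])
print((T.T@(p-np.array([.57305,-.04872,.0578]))*100).round(2))
im,d,K,E=cam('wrist'); cv2.imwrite('pics/w11.png',im)
im,d,K,E=cam('side'); cv2.imwrite('pics/s11.png',cv2.resize(im[90:260,180:360],None,fx=3.5,fy=3.5))
im,d,K,E=cam('scene'); cv2.imwrite('pics/c11.png',im)
E
```

```text
[ 0.63872459 -0.03696575  0.11393791] [-3.94561094  2.64510565 -2.44048781] 0.02137642259609215 [ 0.35567648  0.71559826 -0.06333266]
[ 6.65 -5.63  0.04]
```

View pics/w11.png

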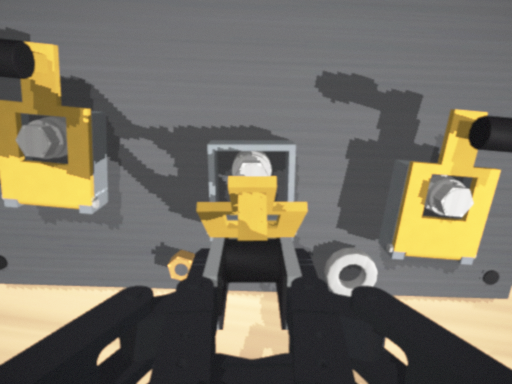

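View pics/s11.png

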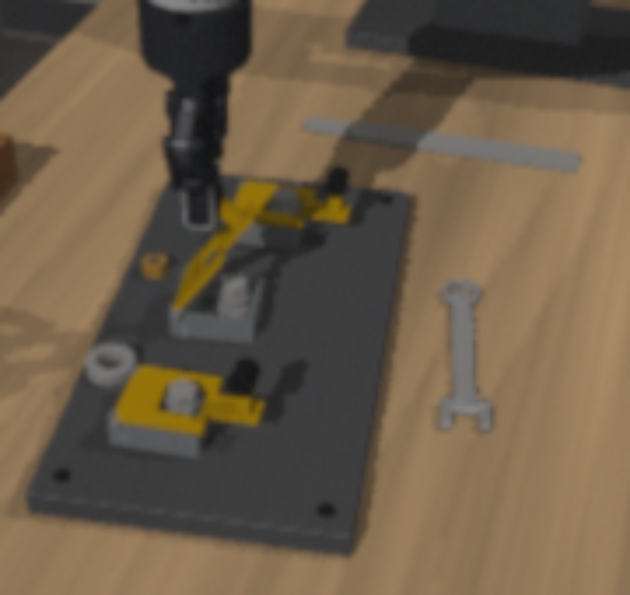

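View pics/c11.png

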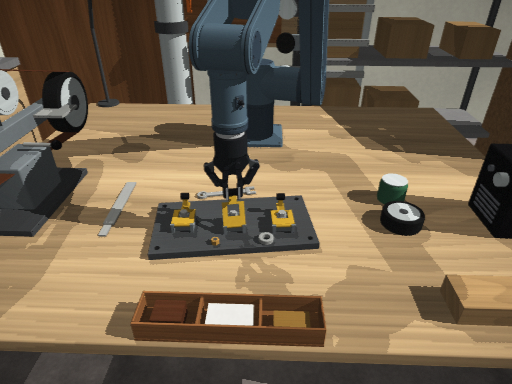

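Emit:
play_rows(commands=[[[0,0,0],[0,0,0],255],[[0,0,0],[0,0,0],255],[[0,0,0],[0,0,0],255],[[0,0,0],[0,0,0],255]])

```text
time: 15.1
ee_pos: [0.6383, -0.0371, 0.1139]
orientation: [-1.562, -0.135, 0.14]
wrist_force: [-2.3, 3.3, -3.3]
gripper_width: 0.0211
```

```bash
python3 - <<'E'
from h import *
o=r.get_obs(); print(o['ee_pos'],o['gripper_width'],o['wrist_force']); print(r.job_done())
E
```

```text
[ 0.63831616 -0.03707264  0.1138806 ] 0.021114489477627525 [-2.27620028  3.25334341 -3.26415544]
the job is handed in; nothing more can be done
None
```

The loose bolt is the middle one. I handed the job in at about 15 s with its cap still held open in the fingers.

- **Taps, left to right:** The left and right bolts stayed at z = 0.056 m under about 8 N and 6 N, so they are solid. The middle bolt sank from 0.056 m to a hard stop at 0.050 m. It took about 2 N on the way down and 5.6 N at the stop.
- **Cap:** I pinched the middle cap's knob at 30 N. I raised it along its hinge arc to about 1.0 rad (57°), worked out from how far the tool moved and in line with the side and wrist pictures. The fingers were still gripping the knob (21 mm opening) at hand-in.
- **Last checks:** In the last pictures the other two caps were shut and the bystanders looked to be where they started. I judged both by eye and did not measure them.
- **Disagreement:** The recogniser's bolt positions differed by a few millimetres between views, and its knob marks were partly wrong or missing. I took the knob position from the picture and the depth data instead. Its distance to the bolt came out at 44.0 mm, as the drawing gives.

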